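# Level the sprung parcel shelf on its foot and hold it pressed

## Task

Lay the yellow spirit level lengthwise along the middle of the blue sprung shelf, and turn the red knob of the shelf's levelling foot so far that, when the shelf is pressed down onto the foot through the level, the bubble stands between the two black lines. Finish while pressing: at the end the gripper is still pressing down on the level with about 10 newtons, the shelf is firmly down on its foot and the bubble is between the lines; do not let go. Leave the brown tape roll, the stapler and the white jar where they are.

Things in the scene. Friction and masses are not known exactly. Their poses are not given: they have to be found in the camera images.
- level_mid (a point): Centre (half-way up) of the loose yellow spirit level with black ends: a bar 150 mm long (x), 24 mm wide (y), 38 mm tall (z), 0.18 kg, lying upright on the bench. Grip it across its width, at the middle. A 70 mm green vial lies in the middle of its top between two side walls; the solid flats on top, good to press on, are 37 to 69 mm either side of the middle.
- level: The same spirit level; origin at the centre of its underside, x along its length.
- bubble (a joint): Place of the pale 14 mm bubble along the level's x axis (m), 0 = centred. It floats to the higher end: +0.25 mm per milliradian that the +x end is higher, at most 20 mm either way; settles in about 1 s. The black lines stand 10 mm either side of the middle: the bubble is between them within +-0.003.
- shelf_spot (a point): Centre of the black rubber mat (172 x 56 mm) on the blue shelf, on its surface: the level's middle belongs here. x runs along the shelf to the levelling foot, z out of the mat. Springs hold the shelf up, foot end high by 0.07 rad, even with the level on it; about 3 N on the foot-side end of the level brings it down onto the foot, and it springs back when let go.
- shelf: The blue shelf, a plate on a base fixed to the bench. Origin on its hinge axis, 100 mm from the mat's centre and 31 mm above the bench; x towards the foot. At the start the foot is too low: the pressed shelf sinks 0.02 to 0.04 rad too far at the foot end.
- foot: The upright levelling foot, 140 mm from the mat's centre towards +x of the shelf: a steel screw with a black rubber ring 32 mm across (springy, 5 N/mm), on which the forked end of the pressed shelf rests. It rises 6.5 mm per radian of the knob turned counterclockwise seen from above and stays where it is left. Origin at the ring's top, z up.
- knob_grip (a point): Middle of the red ribbed round knob on top of the foot: 36 mm across, 28 mm tall, axis vertical, about 80 mm above the bench, rises with the foot; 0.15 N m of friction. 1 rad counterclockwise from above lifts the pressed shelf by 27 mrad and moves the bubble 6.8 mm towards the foot end. It needs 0.7 to 1.5 rad.
- brown_roll: Bystander: roll of brown tape, 100 mm across, 49 mm tall; origin under its centre.
- stapler: Bystander: stapler with a teal top, 122 mm long; origin under its centre.
- jar: Bystander: white jar with a pink lid, 53 mm across, 46 mm tall; origin under its centre.

How it is judged:
By the outcome, as a careful person would: the job done as asked, in the order asked, and still so for the second after the job is handed in, while the arm keeps its last pose, push and grip.
It also fails if it takes over 72 s, if anything falls off the work surface, if the arm or the gripper's body presses on something with over 40 N, if the wrist force passes 120 N, or if a joint passes its speed limit or range.

## Robot

A 6-joint arm with a two-finger parallel gripper is mounted at the origin on a cart in front of the work surface, level with it; the furniture and walls round the work are solid. World frame = base frame: x ahead of the robot, y to its left, z up, the work surface at z = 0. Lengths are in m, angles in rad, forces in N, time in s.
With the tool pointing down it reaches from about 0.275 to 0.75 m from the base axis. Payload 10.2 kg.
Tool frame: the origin (TCP) lies midway between the tips of the shut fingers; the grasp point (between the pads) lies 19 mm behind it; z points along the fingers, y is the line along which they close (so a half turn about z gives the same grasp; the last joint's range is limited). The gripper opens to 88 mm and grips with 3 to 60 N. Pads are 18 mm wide; open, the fingers measure 123 mm over their backs; the gripper's body (75 mm by 187 mm) begins 45 mm behind the grasp point.
Start: joints at [1.109, 0.313, 1.498, -0, 1.331, -0.223], TCP at [0.124, 0.51, 0.239] pointing down, gripper open.
Joint ranges: [-2.94, 2.94], [-0.97, 2.17], [0.19, 2.56], [-1.23, 4.37], [0.02, 3.11], [-2.88, 2.88]. Speed limits (rad/s): [2.39, 2.39, 3.01, 3.14, 3.14, 3.14].

## Interface

Orientations are given as a rotation vector (axis times angle).
In Python, from cell import bot, cams gives the robot as it stands. The module is installed in compiled form; this text tells all that it offers.
- The arm moves only by the tool arm_command, never from a script. Its arguments are lists of equal length, an entry for each row: "jaw": the opening, from 0 (shut) to 1 (fully open); "dp": the shift along the tool's x, y, z in mm, a list of three; "roll": the turn about the tool's z in rad. In form: {"jaw": [jaw, ...], "dp": [[x, y, z], ...], "roll": [roll, ...]}. A call has 1 to 10 rows; each row is the pose to reach, as a shift and turn from the pose commanded when the call began, along the tool's axes at that moment; what a row does not reach only later rows make up. A row lasts 1/8 s, in which the tool goes at most 62.5 mm and 10.7 degrees, less where a joint would pass 70% of its speed; a pose out of reach is approached as far as the arm can. A call with a gripper value outside its range is refused whole. The fingers move at their own pace and stop on an object; the grip force is fixed at half the most. Time passes only in rows, so rows that repeat a pose let the fingers close. It gives the time, the measured TCP pose, the force, the opening and the grip force at its end, in the units of the state.
- bot.state(): the state, without advancing time (a new reading comes with each control period).
- cams.grab_frame(name): name is "scene" or "top" or "wrist"; returns a dict with "img" (400x640x3 uint8, red, green, blue), "mtx" (3x3 intrinsics, pixels), "R" (3x3) and "t" (3): a world point X has camera coordinates R X + t. Camera axes: x right, y down, z forward; pixel columns grow to the right and rows downward; lengths in m; the calibration is good to about 2 mm. A picture is of the moment at which its call begins. There is no depth.
- bot.job_done(): hands the job in; it is judged then, once.
The state is a dict: "time_s": time; "qpos": joint angles; "qvel": joint speeds; "joint_torque": joint torques, N m; "position": TCP position; "orientation": TCP orientation; "ft_force": force on the tool from outside, world axes, zero at the start; "moment": the same for the moment, N m; "gripper_width": finger opening in m; "grasp_force": force on a finger pad.
Only numpy, scipy, OpenCV 4.12 (cv2) and the standard library are available. Lean on these libraries where they do the work, as an engineer would, in place of code of your own. Each camera call takes 0.05 s, during which the arm holds its last target. There are 200 camera calls.

## Working session

There is one attempt and no reset: what is moved stays moved. The work goes in short steps, Python scripts to look and compute and a tool call to move; the robot and the scene stay as the last step left them, time stands still between calls to the robot, and variables do not carry over. Pictures are saved under pics/ and viewed, at most 10 in all, crops included, and the job is handed in when it is done.

Besides the shell and the picture viewer there is one more tool, called after "Request:" as a command line: name --pt "numbers of a row" for each row, then --argument value for the rest. arm_command: Moves the arm, as the interface text tells. Its arguments: {"type":"object","properties":{"jaw":{"type":"array"},"dp":{"type":"array"},"roll":{"type":"array"}},"required":["jaw","dp","roll"]}

```bash
mkdir -p pics
cat > h.py <<'E'
import numpy as np, cv2
from cell import bot, cams
def grab(n,f=None):
    d=cams.grab_frame(n)
    if f: cv2.imwrite('pics/'+f,cv2.cvtColor(d['img'],cv2.COLOR_RGB2BGR))
    return d
def ray(d,uv,z):
    uv=np.atleast_2d(np.array(uv,float)); r=np.c_[uv,np.ones(len(uv))]@np.linalg.inv(d['mtx']).T@d['R']
    c=-d['R'].T@d['t']; return c+r*((z-c[2])/r[:,2])[:,None]
def proj(d,X):
    p=(np.atleast_2d(X)@d['R'].T+d['t'])@d['mtx'].T; return p[:,:2]/p[:,2:]
def blobs(d,lo,hi,amin=60):
    h=cv2.cvtColor(d['img'],cv2.COLOR_RGB2HSV); m=cv2.inRange(h,np.array(lo),np.array(hi))
    cs=[c for c in cv2.findContours(m,cv2.RETR_EXTERNAL,cv2.CHAIN_APPROX_NONE)[0] if cv2.contourArea(c)>amin]
    return sorted(cs,key=cv2.contourArea,reverse=True)
E
python3 - <<'E'
from h import *
for n in ['scene','top']:
    d=grab(n,n+'0.png')
    print(n,(-d['R'].T@d['t']).round(3),d['mtx'][0,0])
    for k,lo,hi in [('yel',(22,120,100),(34,255,255)),('blue',(100,100,50),(125,255,255)),('red',(0,150,80),(6,255,255)),('red2',(172,150,80),(180,255,255)),('green',(40,80,60),(80,255,255))]:
        for c in blobs(d,lo,hi)[:3]:
            r=cv2.minAreaRect(c); print(k,cv2.contourArea(c),np.round(r[0],1),np.round(r[1],1),round(r[2],1))
s=bot.state();print(s['position'],s['orientation'],s['ft_force'],s['time_s'])
E
```

```text
scene [-0.156 -0.528  0.893] 455.69538785272755
yel 500.5 [251.1 193.3] [15.7 48.7] 49.8
blue 1197.5 [182.  154.2] [113.5  28.8] 13.6
blue 445.5 [369.6 216.1] [104.3  22.1] 31.9
blue 86.0 [169.7 129.8] [56.3  2.7] 20.0
red 163.0 [270.6 132. ] [21.3 10.8] 85.9
red 114.0 [333.1 178. ] [15.3 11.6] 32.0
red 93.5 [12.5 71.9] [ 6.7 19.8] 78.7
red2 623.5 [311.8 132.9] [34.  24.6] 30.5
top [ 0.273 -0.121  1.564] 495.7065992260007
yel 293.0 [253.4 215.7] [ 8.  44.4] 6.3
blue 76.5 [324.8 183.1] [12.5  8.2] 9.5
red 68.5 [314.2 178.9] [ 9.8 11.2] 63.4
red2 642.0 [254.9 125.2] [29.5 28.2] 26.6
[0.12409533 0.50990257 0.23824441] [-3.74114444e-01 -3.11886827e+00  1.62713409e-03] [-0.38522256  0.22844884 -0.2233308 ] 0.1
```

View pics/top0.png

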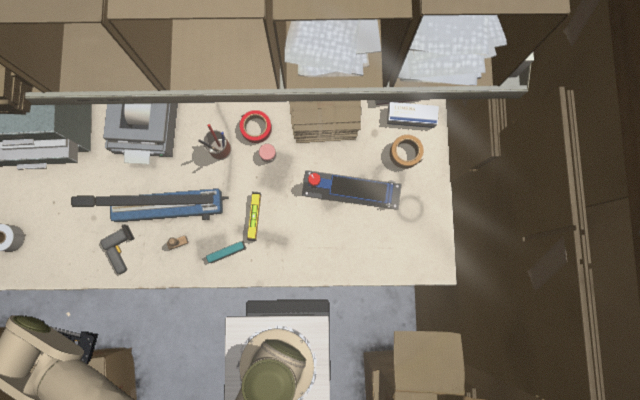

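View pics/scene0.png

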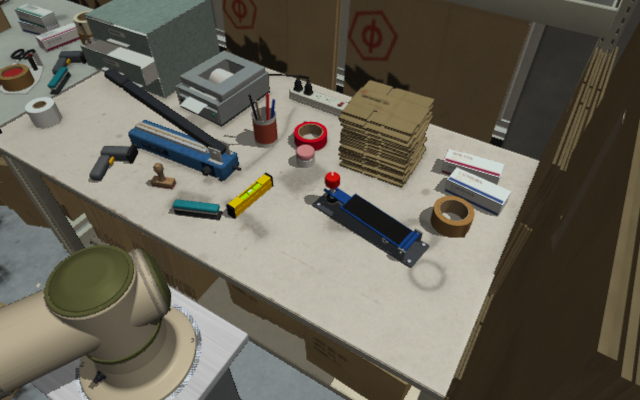

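The top view shows the level at (254,216), the shelf mat around (363,190) with its red knob at (314,179), the stapler at (225,253), the tape roll at (407,151) and the jar at (267,153). The scene view agrees: level (250,194), knob (333,180), mat (378,218).

Run:
```python
from h import *
d=grab('top'); s=grab('scene')
def mat(d,x0,x1,y0,y1):
    g=d['img'].max(2); m=np.zeros(g.shape,np.uint8); m[y0:y1,x0:x1]=(g[y0:y1,x0:x1]<45)*255
    m=cv2.morphologyEx(m,cv2.MORPH_OPEN,np.ones((3,3)))
    c=max(cv2.findContours(m,cv2.RETR_EXTERNAL,cv2.CHAIN_APPROX_NONE)[0],key=cv2.contourArea)
    return cv2.minAreaRect(c)
rm=mat(d,322,400,165,215); print('mat',rm); b=ray(d,cv2.boxPoints(rm),.045); print(b.round(3),b.mean(0).round(4),np.linalg.norm(np.diff(b,axis=0),axis=1))
k=ray(d,[314.2,178.9],.09)[0]; print('knob',k)
ks=ray(s,[333.1,178],.08)[0]; print('knob scene',ks)
c=b.mean(0); v=k-c; print('dist',np.hypot(*v[:2]),'ang',np.arctan2(v[1],v[0]))
c=[c for c in blobs(d,(22,120,100),(34,255,255))][0]; r=cv2.minAreaRect(c); b=ray(d,cv2.boxPoints(r),.038); print('level',b.round(4),b.mean(0),np.linalg.norm(np.diff(b,axis=0),axis=1))
cs=blobs(s,(22,120,100),(34,255,255))[0]; print('lev scene',ray(s,cv2.minAreaRect(cs)[0],.03))
def box(n,d,z,lo,hi,x0,x1,y0,y1):
    for c in blobs(d,lo,hi):
        r=cv2.minAreaRect(c)
        if x0<r[0][0]<x1 and y0<r[0][1]<y1: print(n,ray(d,r[0],z).round(3))
box('roll',d,.049,(8,80,60),(22,255,255),380,430,130,175)
box('jar',d,.046,(0,50,60),(15,255,255),255,280,140,165)
from scipy.spatial.transform import Rotation as Ro
print(Ro.from_rotvec(bot.state()['orientation']).as_matrix().round(3))
a=cv2.resize(d['img'][160:245,220:420],None,fx=4,fy=4,interpolation=cv2.INTER_CUBIC)
cv2.imwrite('pics/topc.png',a[:,:,::-1])
```

```text
Traceback (most recent call last):
ValueError: max() iterable argument is empty
```

Run:
```python
from h import *
d=grab('top'); s=grab('scene')
a=cv2.resize(d['img'][160:245,220:420],None,fx=4,fy=4,interpolation=cv2.INTER_CUBIC)
cv2.imwrite('pics/topc.png',a[:,:,::-1])
print(d['img'][190,330:402:4].tolist(), d['img'][175:212:2,363].tolist())
k=ray(d,[314.2,178.9],.09)[0]; print('knob',k)
ks=ray(s,[333.1,178],.08)[0]; print('knob scene',ks)
c=[c for c in blobs(d,(22,120,100),(34,255,255))][0]; r=cv2.minAreaRect(c); b=ray(d,cv2.boxPoints(r),.038); print('level',b.round(4),b.mean(0),np.linalg.norm(np.diff(b,axis=0),axis=1))
cs=blobs(s,(22,120,100),(34,255,255))[0]; print('lev scene',ray(s,cv2.minAreaRect(cs)[0],.03))
def box(n,d,z,lo,hi,x0,x1,y0,y1):
    for c in blobs(d,lo,hi):
        r=cv2.minAreaRect(c)
        if x0<r[0][0]<x1 and y0<r[0][1]<y1: print(n,ray(d,r[0],z).round(3))
box('roll',d,.049,(8,80,60),(22,255,255),380,430,130,175)
box('jar',d,.046,(0,50,60),(15,255,255),255,280,140,165)
from scipy.spatial.transform import Rotation as Ro
print(Ro.from_rotvec(bot.state()['orientation']).as_matrix().round(3))
```

```text
[[84, 100, 137], [73, 68, 62], [76, 72, 67], [78, 73, 64], [78, 74, 66], [75, 71, 66], [77, 72, 66], [77, 74, 68], [86, 81, 75], [90, 83, 77], [99, 95, 87], [110, 102, 94], [113, 107, 99], [115, 108, 99], [117, 118, 125], [114, 123, 149], [126, 123, 116], [119, 116, 110]] [[188, 176, 161], [186, 176, 159], [120, 124, 135], [100, 98, 90], [97, 91, 83], [98, 94, 86], [92, 87, 81], [90, 86, 79], [85, 80, 74], [82, 78, 71], [83, 79, 75], [81, 77, 71], [81, 87, 102], [89, 87, 81], [84, 81, 79], [190, 182, 165], [220, 211, 192], [221, 211, 193], [219, 210, 191]]
knob [ 0.56160467 -0.12176531  0.09      ]
knob scene [ 0.57196399 -0.11907796  0.08      ]
level [[0.3913 0.0878 0.038 ]
 [0.529  0.0734 0.038 ]
 [0.5259 0.0487 0.038 ]
 [0.3883 0.0634 0.038 ]] [0.45863658 0.06831221 0.038     ] [0.13840155 0.02489431 0.13834291]
lev scene [[0.45565313 0.06148562 0.03      ]]
roll [[ 0.656 -0.412  0.049]]
jar [[0.658 0.027 0.046]]
[[-0.972  0.237 -0.   ]
 [ 0.237  0.972 -0.   ]
 [ 0.    -0.    -1.   ]]
```

View pics/topc.png

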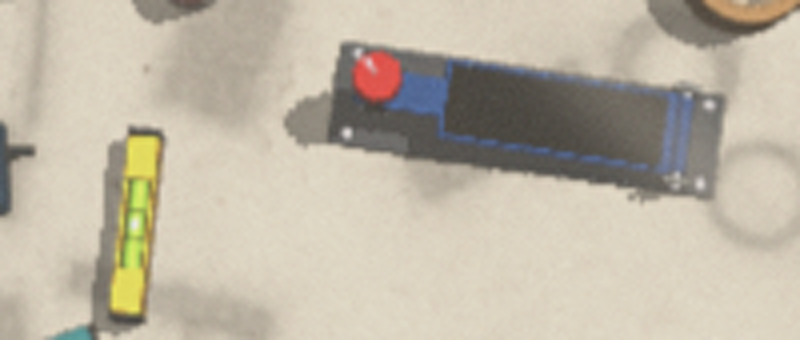

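The crop shows the mat corners at about (447,64), (670,92), (660,166), (441,136), the knob at (377,77) and the level lying roughly along world x.

Run:
```python
from h import *
d=grab('top')
px=np.array([[447,64],[670,92],[660,166],[441,136]])/4+[220,160]-.4
for z in(.04,.045): 
    b=ray(d,px,z); print(b.round(4).tolist(),b.mean(0).round(4),np.linalg.norm(np.diff(b,axis=0),axis=1))
c=b.mean(0); k=ray(d,[314.2,178.9],.09)[0]; v=k-c; e=(b[0]+b[3]-b[1]-b[2]); print('dist',np.hypot(*v[:2]),np.arctan2(v[1],v[0]),np.arctan2(e[1],e[0]))
print('pile',ray(d,[320,140],0),ray(d,[320,139],.1),ray(d,[320,139],.15))
p=np.array([.4586,.0683])-[.1241,.5099]; x=np.array([-.972,.237]);y=np.array([.237,.972]); print('tool move',p@x,p@y)
```

```text
[[0.5812, -0.1756, 0.04], [0.5566, -0.3492, 0.04], [0.4983, -0.3394, 0.04], [0.5242, -0.1699, 0.04]] [ 0.5401 -0.2585  0.04  ] [0.17529276 0.05907886 0.17145881]
[[0.5802, -0.1754, 0.045], [0.5556, -0.3484, 0.045], [0.4975, -0.3387, 0.045], [0.5233, -0.1698, 0.045]] [ 0.5392 -0.2581  0.045 ] [0.17471748 0.05888497 0.17089611]
dist 0.13815306276159262 1.4077051353274923 1.424611077866043
pile [[ 0.70759353 -0.14234     0.        ]] [[ 0.68289899 -0.1409985   0.1       ]] [[ 0.66887906 -0.14030317  0.15      ]]
tool move -0.42979320000000004 -0.34995869999999996
```

Request:
arm_command --jaw '[1,1,1,1,1,1,1,1,1,1]' --pt "-50 -40 5" --pt "-100 -80 15" --pt "-150 -120 25" --pt "-200 -160 35" --pt "-250 -200 45" --pt "-300 -245 50" --pt "-350 -285 50" --pt "-400 -325 50" --pt "-430 -350 50" --pt "-430 -350 50" --roll '[-0.02,-0.04,-0.06,-0.08,-0.1,-0.12,-0.135,-0.135,-0.135,-0.135]'

```text
time_s: 1.6
position: [0.4607, 0.0656, 0.1884]
orientation: [0.17, 3.137, -0.0]
ft_force: [0.6, 0.8, -1.1]
gripper_width: 0.0879
grasp_force: 0.0
```

```bash
cat > m.py <<'E'
from h import *
from scipy.spatial.transform import Rotation as Ro
s=bot.state(); T=Ro.from_rotvec(s['orientation']).as_matrix(); P=np.array(s['position'])
def tool(w): return ((np.array(w)-P)@T*1000).round(1)
def st(): print('t',s['time_s'],'p',P.round(4),'yaw',round(np.arctan2(T[1,0],T[0,0]),4),'F',np.round(s['ft_force'],1),'w',s['gripper_width'],s['grasp_force'],'q',np.round(s['qpos'],2))
E
python3 - <<'E'
from m import *
st()
d=grab('wrist','w1.png'); c=blobs(d,(22,120,100),(34,255,255),300)[0]; r=cv2.minAreaRect(c); print(r)
b=ray(d,cv2.boxPoints(r),.038); print(b.round(4).tolist(),b.mean(0)); print(tool([*b.mean(0)[:2],.019]),np.linalg.norm(np.diff(b,axis=0),axis=1))
E
```

```text
t 1.6 p [0.4607 0.0656 0.1884] yaw 3.0333 F [ 0.6  0.8 -1.1] w 0.08792454941109548 0.0 q [-0.11  0.23  1.74 -0.    1.17 -1.57]
((326.5, 181.0), (128.0, 23.0), 90.0)
[[0.388, 0.0648, 0.038], [0.3905, 0.0873, 0.038], [0.5259, 0.0742, 0.038], [0.5232, 0.0489, 0.038]] [0.45690087 0.0687778  0.038     ]
[  4.1   2.8 169.4] [0.02263354 0.1360478  0.02541795]
```

View pics/w1.png

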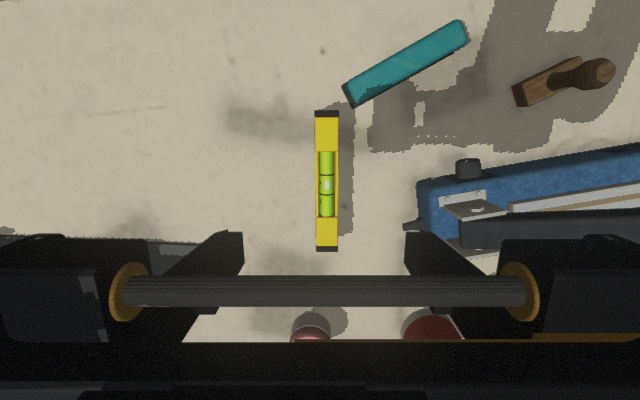

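The wrist view shows the level upright and aligned with the image at (326,181), between the fingers; the fingers straddle it with room.

Request:
arm_command --jaw '[1,1,1,1,1,0.6,0,0,0,0]' --pt "2 1 50" --pt "4 3 100" --pt "4 3 145" --pt "4 3 172" --pt "4 3 180" --pt "4 3 180" --pt "4 3 180" --pt "4 3 180" --pt "4 3 180" --pt "4 3 180" --roll '[0,0,0,0,0,0,0,0,0,0]'

```text
time_s: 2.9
position: [0.4556, 0.0717, 0.0089]
orientation: [0.163, 3.137, -0.0]
ft_force: [0.9, 1.3, -0.7]
gripper_width: 0.04
grasp_force: 0.0
```

Request:
arm_command --jaw '[0,0,0,0,0,0,0,0,0,0]' --pt "0 0 0" --pt "0 0 0" --pt "0 0 0" --pt "0 0 -15" --pt "0 0 -50" --pt "0 0 -90" --pt "0 0 -130" --pt "0 0 -160" --pt "0 0 -180" --pt "0 0 -180" --roll '[0,0,0,0,0,0,0,0,0,0]'

```text
time_s: 4.15
position: [0.4558, 0.0718, 0.1903]
orientation: [0.163, 3.134, -0.0]
ft_force: [-0.1, 0.5, -2.3]
gripper_width: 0.0237
grasp_force: 30.0
```

Run:
```python
from m import *
st(); print(tool([.5395,-.258,.2]))
```

```text
t 4.15 p [0.4558 0.0718 0.1903] yaw 3.0379 F [-0.1  0.5 -2.3] w 0.023655518905608824 29.9998992215842 q [-0.1   0.22  1.75  0.    1.17 -1.57]
[-117.4 -319.4   -9.4]
```

Request:
arm_command --jaw '[0,0,0,0,0,0,0,0,0,0]' --pt "-12 -32 -2" --pt "-24 -64 -4" --pt "-36 -96 -6" --pt "-48 -128 -8" --pt "-60 -160 -9" --pt "-72 -192 -9" --pt "-84 -224 -9" --pt "-96 -260 -9" --pt "-108 -292 -9" --pt "-117 -319 -9" --roll '[0.16,0.32,0.48,0.65,0.81,0.97,1.13,1.3,1.46,1.618]'

```text
time_s: 5.4
position: [0.5386, -0.2586, 0.1964]
orientation: [-2.387, -2.039, 0.001]
ft_force: [0.5, 0.1, -2.2]
gripper_width: 0.0238
grasp_force: 30.0
```

Request:
arm_command --jaw '[0,0]' --pt "0 0 0" --pt "0 0 0" --roll '[0,0]'

```text
time_s: 5.65
position: [0.5385, -0.2568, 0.197]
orientation: [-2.379, -2.049, 0.0]
ft_force: [-0.6, 0.4, -1.8]
gripper_width: 0.0238
grasp_force: 30.0
```

Run:
```python
from m import *
st()
d=grab('wrist','w2.png'); 
for n,lo,hi in [('red',(0,150,80),(8,255,255)),('red2',(172,150,80),(180,255,255)),('blue',(100,90,30),(125,255,255))]:
    for c in blobs(d,lo,hi,100)[:4]: r=cv2.minAreaRect(c); print(n,r,ray(d,r[0],.09))
X=np.array([[.5395,-.258,.045]]); print(proj(d,X))
```

```text
t 5.65 p [ 0.5385 -0.2568  0.197 ] yaw 1.4222 F [-0.6  0.4 -1.8] w 0.023754562903903317 30.000090999528766 q [-0.64  0.5   1.33  0.    1.31 -0.49]
red ((326.5, 26.0), (52.0, 49.0), 90.0) [[ 0.56010954 -0.11987574  0.09      ]]
blue ((337.49566650390625, 139.20547485351562), (181.6238250732422, 61.45954513549805), 71.91654968261719) [[ 0.55676964 -0.20685317  0.09      ]]
blue ((527.5881958007812, 324.43572998046875), (7.595341682434082, 36.12419128417969), 8.880659103393555) [[ 0.72296268 -0.41881824  0.09      ]]
blue ((537.0699462890625, 263.0099792480469), (8.061017990112305, 23.193103790283203), 8.130102157592773) [[ 0.72992299 -0.35040724  0.09      ]]
[[325.97324886 188.39152973]]
```

View pics/w2.png

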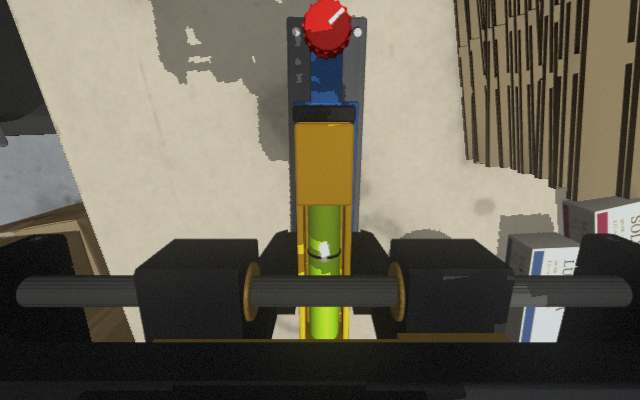

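The wrist view shows the level over the shelf, with the knob at (326,26), shelf centreline at column 326 and level at column 325, so they are aligned. I'll descend.

Request:
arm_command --jaw '[0,0,0,0,0,0]' --pt "0 0 40" --pt "0 0 80" --pt "0 0 110" --pt "0 0 120" --pt "0 0 125" --pt "0 0 125" --roll '[0,0,0,0,0,0]'

```text
time_s: 6.45
position: [0.5392, -0.2578, 0.0736]
orientation: [2.381, 2.047, 0.0]
ft_force: [-0.4, 0.1, -1.7]
gripper_width: 0.0238
grasp_force: 30.0
```

Request:
arm_command --jaw '[0,0,0,0,0]' --pt "0 0 2" --pt "0 0 4" --pt "0 0 6" --pt "0 0 8" --pt "0 0 8" --roll '[0,0,0,0,0]'

```text
time_s: 7.08
position: [0.5388, -0.2577, 0.0645]
orientation: [-2.382, -2.047, 0.0]
ft_force: [0.7, 0.3, -1.6]
gripper_width: 0.0237
grasp_force: 30.0
```

Request:
arm_command --jaw '[0,0,0]' --pt "0 0 2" --pt "0 0 4" --pt "0 0 4" --roll '[0,0,0]'

```text
time_s: 7.45
position: [0.5388, -0.2576, 0.0605]
orientation: [-2.382, -2.047, 0.0]
ft_force: [-0.8, -0.3, -1.2]
gripper_width: 0.0236
grasp_force: 30.0
```

Request:
arm_command --jaw '[0,0,0]' --pt "0 0 2" --pt "0 0 4" --pt "0 0 4" --roll '[0,0,0]'

```text
time_s: 7.82
position: [0.5389, -0.2577, 0.0568]
orientation: [2.383, 2.047, 0.0]
ft_force: [0.0, -0.3, -0.3]
gripper_width: 0.0243
grasp_force: 30.0
```

Request:
arm_command --jaw '[0,0,0]' --pt "0 0 2" --pt "0 0 3" --pt "0 0 3" --roll '[0,0,0]'

```text
time_s: 8.2
position: [0.5389, -0.2576, 0.0537]
orientation: [-2.383, -2.047, -0.0]
ft_force: [-0.2, 1.2, 0.8]
gripper_width: 0.0235
grasp_force: 30.0
```

Run:
```python
from m import *
st()
d=grab('scene'); a=cv2.resize(d['img'][150:280,290:450],None,fx=4,fy=4,interpolation=cv2.INTER_CUBIC); cv2.imwrite('pics/s1.png',a[:,:,::-1])
```

```text
t 8.2 p [ 0.5389 -0.2576  0.0537] yaw 1.4198 F [-0.2  1.2  0.8] w 0.023534712914646823 29.99996781349182 q [-0.64  0.66  1.47  0.    1.01 -0.49]
```

View pics/s1.png

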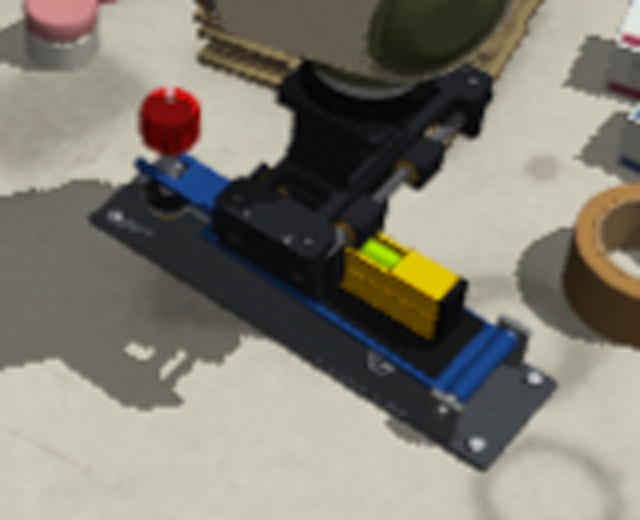

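The level is on the mat, lined up with the shelf; force shows about 2.5 N contact. I'll lower a touch, open, and rise.

Request:
arm_command --jaw '[0,0,0.4,0.7,0.7,0.7,0.7,0.7,0.7,0.7]' --pt "0 0 1" --pt "0 0 1" --pt "0 0 1" --pt "0 0 1" --pt "0 0 1" --pt "0 0 -10" --pt "0 0 -40" --pt "0 0 -80" --pt "0 0 -110" --pt "0 0 -110" --roll '[0,0,0,0,0,0,0,0,0,0]'

```text
time_s: 9.5
position: [0.5397, -0.2583, 0.1665]
orientation: [2.379, 2.044, 0.002]
ft_force: [-0.8, 0.8, -0.2]
gripper_width: 0.0618
grasp_force: 0.0
```

Run:
```python
from m import *
st()
d=grab('wrist','w3.png'); g=grab('top')
for c in blobs(g,(22,120,100),(34,255,255),60)[:4]: r=cv2.minAreaRect(c); print(r,ray(g,r[0],.082))
print(proj(d,[[.5389,-.2576,.082]]))
```

```text
t 9.5 p [ 0.5397 -0.2583  0.1665] yaw 1.4199 F [-0.8  0.8 -0.2] w 0.061805818104593534 0.0 q [-0.64  0.53  1.37 -0.    1.24 -0.49]
[[323.44678105 203.95522084]]
```

View pics/w3.png

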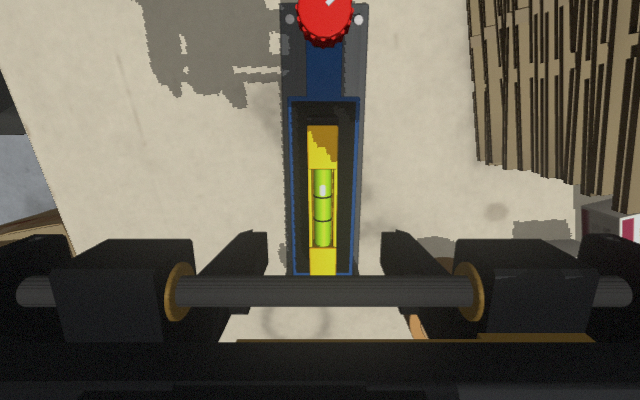

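The level lies centred on the mat (column 323 against mat 289–357), with its bubble off toward the foot as expected when unpressed. Next, the knob: turned about 1.1 rad, mid-range.

Request:
arm_command --jaw '[0.7,0.7,0.7,0.7,0.7,0.7,0.7,0.7,0.7]' --pt "45 0 0" --pt "90 0 0" --pt "130 0 0" --pt "140 0 0" --pt "140 0 0" --pt "140 0 40" --pt "140 0 75" --pt "140 0 97" --pt "140 0 97" --roll '[0.15,0.3,0.45,0.55,0.55,0.55,0.55,0.55,0.55]'

```text
time_s: 10.72
position: [0.5587, -0.1196, 0.0648]
orientation: [-2.846, -1.324, 0.005]
ft_force: [-0.0, -0.1, -0.1]
gripper_width: 0.0617
grasp_force: 0.0
```

Request:
arm_command --jaw '[0.3,0,0,0,0,0,0,0]' --pt "0 0 0" --pt "0 0 0" --pt "0 0 0" --pt "0 0 0" --pt "0 0 0" --pt "0 0 0" --pt "0 0 0" --pt "0 0 0" --roll '[0,0,0,0,0,0,0,0]'

```text
time_s: 11.72
position: [0.5615, -0.1205, 0.0678]
orientation: [2.845, 1.322, 0.005]
ft_force: [6.0, -5.4, -1.8]
gripper_width: 0.0355
grasp_force: 30.0
```

Request:
arm_command --jaw '[0,0,0,0,0,0,0,0,0,0]' --pt "0 0 -1" --pt "0 0 -2" --pt "0 0 -3" --pt "0 0 -4" --pt "0 0 -4.5" --pt "0 0 -5.5" --pt "0 0 -6" --pt "0 0 -7" --pt "0 0 -7" --pt "0 0 -7" --roll '[-0.14,-0.28,-0.42,-0.56,-0.7,-0.84,-0.98,-1.1,-1.1,-1.1]'

```text
time_s: 12.98
position: [0.5607, -0.1204, 0.0749]
orientation: [1.735, 2.615, -0.001]
ft_force: [0.9, -6.2, 3.2]
gripper_width: 0.0352
grasp_force: 30.0
```

Run:
```python
from m import *
st()
```

```text
t 12.975 p [ 0.5607 -0.1204  0.0749] yaw 1.9697 F [ 0.9 -6.2  3.2] w 0.03519422943730265 29.986271616071463 q [-0.42  0.59  1.54 -0.    1.01 -0.81]
```

Request:
arm_command --jaw '[0.5,0.7,0.7,0.7,0.5,0,0,0,0,0]' --pt "0 0 0" --pt "0 0 0" --pt "0 0 -20" --pt "0 0 -60" --pt "0 0 -100" --pt "-20 -12 -100" --pt "-40 -25 -100" --pt "-60 -38 -100" --pt "-73 -46 -100" --pt "-73 -46 -100" --roll '[0,0,0,0,0.17,0.34,0.51,0.68,0.85,1.02]'

```text
time_s: 14.22
position: [0.5455, -0.2051, 0.1735]
orientation: [-2.798, -1.426, 0.0]
ft_force: [0.4, -0.4, 0.2]
gripper_width: 0.0039
grasp_force: 0.0
```

Request:
arm_command --jaw '[0,0,0,0,0,0,0,0,0,0]' --pt "0 0 0" --pt "0 0 0" --pt "0 0 0" --pt "0 0 0" --pt "0 0 0" --pt "0 0 0" --pt "0 0 0" --pt "0 0 0" --pt "0 0 0" --pt "0 0 0" --roll '[0.18,0.36,0.54,0.72,0.9,1.08,1.26,1.44,1.62,1.8]'

```text
time_s: 15.48
position: [0.5458, -0.2041, 0.1735]
orientation: [-2.858, 1.304, 0.001]
ft_force: [-0.7, -0.1, -0.5]
gripper_width: 0.0005
grasp_force: 0.0
```

Request:
arm_command --jaw '[0,0,0,0,0,0]' --pt "0 0 0" --pt "0 0 0" --pt "0 0 0" --pt "0 0 0" --pt "0 0 0" --pt "0 0 0" --roll '[0.18,0.36,0.54,0.72,0.75,0.75]'

```text
time_s: 16.23
position: [0.5458, -0.2042, 0.1736]
orientation: [2.192, -2.251, -0.001]
ft_force: [0.1, 0.3, -0.2]
gripper_width: 0.0002
grasp_force: 0.0
```

Run:
```python
from m import *
st(); print(tool([.547,-.205,.09]))
```

```text
t 16.225 p [ 0.5458 -0.2042  0.1736] yaw -1.5973 F [ 0.1  0.3 -0.2] w 0.0002177549431784847 0.0 q [-0.56  0.49  1.41  0.    1.24  2.61]
[ 0.7 -1.2 83.6]
```

Now descend: contact at z about 0.085, then press.

Request:
arm_command --jaw '[0,0,0,0,0,0]' --pt "1 -1 40" --pt "1 -1 75" --pt "1 -1 84" --pt "1 -1 88" --pt "1 -1 92" --pt "1 -1 92" --roll '[0,0,0,0,0,0]'

```text
time_s: 16.98
position: [0.5474, -0.2056, 0.0826]
orientation: [-2.188, 2.253, -0.003]
ft_force: [1.1, 1.4, 2.3]
gripper_width: 0.0003
grasp_force: 1.0
```

Request:
arm_command --jaw '[0,0,0,0]' --pt "0 0 2" --pt "0 0 4" --pt "0 0 4" --pt "0 0 4" --roll '[0,0,0,0]'

```text
time_s: 17.48
position: [0.5469, -0.2055, 0.0777]
orientation: [-2.189, 2.254, -0.0]
ft_force: [0.7, 1.9, 2.3]
gripper_width: 0.0009
grasp_force: 1.2
```

Request:
arm_command --jaw '[0,0,0]' --pt "0 0 1" --pt "0 0 2" --pt "0 0 2" --roll '[0,0,0]'

```text
time_s: 17.85
position: [0.5468, -0.2054, 0.0756]
orientation: [2.189, -2.254, -0.0]
ft_force: [1.0, 1.7, 2.0]
gripper_width: 0.0006
grasp_force: 1.3
```

Request:
arm_command --jaw '[0,0,0]' --pt "0 0 1" --pt "0 0 1" --pt "0 0 1" --roll '[0,0,0]'

```text
time_s: 18.23
position: [0.5469, -0.2053, 0.0752]
orientation: [-2.189, 2.254, 0.0]
ft_force: [-0.6, 3.9, 7.3]
gripper_width: 0.0004
grasp_force: 3.6
```

Request:
arm_command --jaw '[0,0,0,0,0,0,0,0]' --pt "0 0 0.5" --pt "0 0 0.5" --pt "0 0 0.5" --pt "0 0 0.5" --pt "0 0 0.5" --pt "0 0 0.5" --pt "0 0 0.5" --pt "0 0 0.5" --roll '[0,0,0,0,0,0,0,0]'

```text
time_s: 19.23
position: [0.5469, -0.2053, 0.0749]
orientation: [-2.189, 2.254, -0.0]
ft_force: [-1.0, 4.9, 10.1]
gripper_width: 0.0005
grasp_force: 4.8
```

Run:
```python
from m import *
st()
d=grab('wrist','w4.png'); grab('scene','s4.png')
s=bot.state(); print(np.round(s['ft_force'],1))
```

```text
t 19.225 p [ 0.5469 -0.2053  0.0749] yaw -1.6 F [-1.   4.9 10.1] w 0.0005031017127990463 4.791479447594611 q [-0.56  0.61  1.5   0.    1.03  2.61]
[-1.3  4.8  9.5]
```

View pics/w4.png

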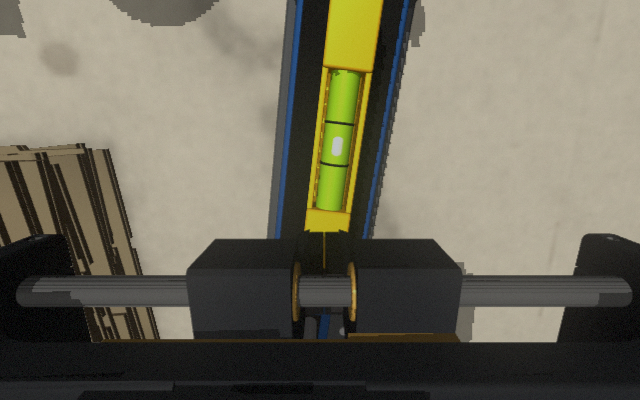

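The lines sit at rows 123 and 164, with the pale bubble at about row 146, between them. I'll measure it closely.

Run:
```python
from m import *
d=grab('wrist'); im=d['img']
cv2.imwrite('pics/c4.png',cv2.resize(im[60:220,290:390],None,fx=3.6,fy=3.6,interpolation=cv2.INTER_CUBIC)[:,:,::-1])
for r in range(112,176,1): print(r,im[r,333:342:4].tolist(),end=' ; ')
```

```text
112 [[150, 194, 38], [163, 194, 41], [163, 195, 42]] ; 113 [[150, 193, 35], [159, 192, 38], [162, 195, 44]] ; 114 [[150, 194, 37], [162, 194, 40], [160, 195, 41]] ; 115 [[146, 193, 33], [162, 194, 42], [164, 199, 48]] ; 116 [[151, 196, 36], [167, 197, 46], [162, 196, 41]] ; 117 [[153, 197, 39], [166, 194, 45], [162, 197, 45]] ; 118 [[151, 197, 39], [163, 194, 41], [159, 196, 41]] ; 119 [[152, 197, 39], [168, 197, 47], [156, 194, 40]] ; 120 [[150, 193, 34], [166, 195, 44], [159, 196, 42]] ; 121 [[64, 81, 29], [106, 121, 35], [152, 189, 43]] ; 122 [[36, 38, 30], [51, 55, 34], [66, 78, 32]] ; 123 [[87, 107, 29], [45, 44, 35], [44, 43, 33]] ; 124 [[145, 187, 35], [156, 186, 43], [91, 107, 33]] ; 125 [[153, 194, 39], [165, 194, 41], [151, 190, 42]] ; 126 [[154, 195, 38], [166, 196, 47], [153, 193, 41]] ; 127 [[151, 193, 35], [166, 195, 46], [153, 196, 40]] ; 128 [[151, 192, 32], [163, 192, 39], [155, 196, 42]] ; 129 [[157, 197, 43], [164, 195, 44], [151, 195, 39]] ; 130 [[155, 194, 38], [164, 195, 42], [150, 193, 38]] ; 131 [[156, 197, 41], [164, 195, 44], [148, 193, 38]] ; 132 [[155, 193
[... 1743 characters left out ...]
163 [[162, 193, 46], [148, 193, 39], [131, 168, 34]] ; 164 [[68, 79, 32], [99, 124, 36], [107, 135, 28]] ; 165 [[48, 49, 36], [50, 58, 32], [53, 63, 30]] ; 166 [[103, 119, 33], [44, 51, 26], [41, 42, 29]] ; 167 [[160, 190, 48], [140, 182, 39], [97, 124, 30]] ; 168 [[160, 193, 41], [146, 189, 39], [123, 162, 34]] ; 169 [[159, 194, 43], [143, 188, 37], [128, 165, 37]] ; 170 [[162, 195, 43], [145, 188, 40], [126, 163, 34]] ; 171 [[158, 192, 40], [142, 186, 35], [123, 160, 31]] ; 172 [[161, 195, 44], [144, 187, 38], [126, 162, 38]] ; 173 [[159, 193, 41], [142, 186, 37], [122, 162, 35]] ; 174 [[159, 194, 45], [141, 187, 39], [121, 158, 34]] ; 175 [[158, 194, 43], [140, 185, 36], [119, 156, 32]] ;
```

View pics/c4.png

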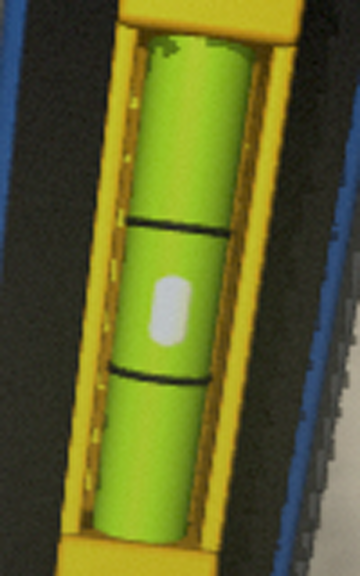

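The bubble is centred at row 146 against a line midpoint of 144, about 1 mm off centre (the limit is 3 mm). The press is about 10 N, with the contact stiff on the foot. One check of the level's place and that it is steady, then hand in.

Run:
```python
from m import *
st(); d=grab('wrist')
print(ray(d,[337,144],.074))
m=d['img']; b=(m.min(2)>120)&(np.arange(400)[:,None]>110)&(np.arange(400)[:,None]<180)&(abs(np.arange(640)-337)<12)
print(np.argwhere(b).mean(0),np.round(bot.state()['ft_force'],1))
```

```text
t 19.375 p [ 0.5469 -0.2052  0.0749] yaw -1.6 F [-1.5  4.3 10. ] w 0.0005626451550667793 4.791630317049567 q [-0.56  0.61  1.5   0.    1.03  2.61]
[[ 0.53767777 -0.2606273   0.074     ]]
[145.81460674 336.67977528] [-1.   5.   9.1]
```

Level centre at (0.538, -0.261), within 3 mm of the mat centre; the bubble is steady.

```bash
python3 -c "
from cell import bot; print(bot.job_done())"
```

```text
the job is handed in; nothing more can be done
None
```

I handed in the job with the level centred on the shelf (within about 3 mm), the knob turned about 1.1 rad counterclockwise, and the gripper still pressing with about 10 N; the shelf was down on its foot and the bubble about 1 mm off centre, between the lines.

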